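# Seat the blue stone and hold the ring under the inspection camera

### The job

Press the blue stone fully home in the setting of its ring while the ring stick still lies in its rest. Then take the stick by its wooden handle, lift it out and hold it in the air under the inspection camera, with the stone 100 mm straight in front of the lens and facing squarely into it. Finish while still holding it there, steady and in the gripper alone; do not knock the camera, and leave the other ring stick and everything else on the bench where they are.

Things in the scene. Friction and masses are not known exactly. Their poses are not given: they have to be found in the camera images.
- stick: Ring stick carrying a silver ring with a BLUE stone: 220 mm long, about 110 g. Origin on its centre line where handle and mandrel meet; x runs along it towards the thin end, z is the way the stone faces (up as it lies). Dark steel tapered mandrel: x 0 to 110 mm, 20 to 15 mm thick. It lies loose in open-topped notches of its rest, centre line level, 55 mm above the bench, and lifts straight up.
- stick_handle: Wooden handle of that stick: a bar 98 mm long (stick's x -110 to -12 mm), 24 x 24 mm in section with rounded edges, flat sides up, down, left and right as it lies. Same origin and axes as the stick. Clear of the rest on all sides from x = -90 mm forward; the rest's plate is 43 mm below its centre line.
- stick_grip (a point): Middle of the handle's free part, on the centre line, 60 mm behind the stick's origin (x = -60 mm) and 110 mm behind the stone. Same axes as the stick.
- stone (a joint): How far the blue stone has gone down into its setting, in m: 0 to 0.001 at the start (standing proud), 0.004 when it is fully home against its seat. It needs a push of about 6 N straight down along the stick's -z, goes down stiffly, stops on the seat and stays where it is left.
- stone_face (a point): Top of the blue domed stone, 19 mm across, in a round silver setting 22 mm across whose rim is 17 mm above the stick's centre line. At x = 50 mm, y = 0 of the stick; 26 mm above its centre line (81 mm above the bench) when fully proud, 22 mm when home. z = the way the stone faces. The ring is jammed on the mandrel and does not move.
- rest_a: Dark wooden rest of the stick with the blue stone, fixed to the bench: a plate 224 x 70 x 12 mm with two notched uprights 12 mm thick, 58 mm high, up to 58 mm wide, centred 98 mm behind (x -) and 92 mm ahead (x +) of its middle; notches leave 2 mm of play each side. Origin: middle of its underside, right below the stick's origin; x along the stick.
- other_stick: Another ring stick of the same make lying in a rest of the same kind; its ring has an AMBER stone, already home. Origin and axes as for the first stick. Leave it in its rest.
- lens (a point): Middle of the lens face of the inspection camera at the right: a white tube 40 mm thick, 150 mm long, black ring light 52 mm across round the lens, on a level bar from an upright post. The tube leans 17 to 34 degrees, its top towards the post, so it looks down and away from the post. z points from the lens back up into the tube, x is level, across the bar. Held by friction only.
- focus (a point): The point in the air 100 mm straight in front of the lens face (on its axis), 130 to 200 mm above the bench, where the top of the stone has to be held. Same axes as the lens: z points straight at the lens; x is level. The camera's post is 25 mm thick, 436 mm high, about 230 to 270 mm from this point in plan, on a white base 200 x 160 x 18 mm.
- graver_a: Bystander: engraving tool with a pale wooden mushroom handle, 130 mm long, 25 mm high, lying. Origin under its middle.
- graver_b: Bystander: engraving tool with an orange-brown wooden mushroom handle, 130 mm long, 25 mm high, lying. Origin under its middle.
- tin: Bystander: flat steel tin with a brass lid, 98 x 73 x 36 mm. Origin at the middle of its underside.
- loupe: Bystander: black eyeglass loupe, 37 mm across, 30 mm high. Origin at the middle of its underside.
- dish: Bystander: small white dish of loose stones, 90 mm across, 18 mm high. Origin at the middle of its underside.
- wax_stick: Bystander: pear-shaped wooden setter's knob with a dab of wax on top, standing, 52 mm across, 67 mm high. Origin at the middle of its underside.

How it is judged:
By the outcome, as a careful person would: the job done as asked, in the order asked, and still so for the second after the job is handed in, while the arm keeps its last pose, push and grip.
It also fails if it takes over 48 s, if anything falls off the work surface, if the arm or the gripper's body presses on something with over 40 N, if the wrist force passes 120 N, or if a joint passes its speed limit or range.

### The arm

A 6-joint arm with a two-finger parallel gripper is mounted at the origin on the work surface. World frame = base frame: x ahead of the robot, y to its left, z up, the work surface at z = 0. Lengths are in m, angles in rad, forces in N, time in s.
With the tool pointing down it reaches from about 0.25 to 0.725 m from the base axis. Payload 9.7 kg.
Tool frame: the origin (TCP) lies midway between the tips of the shut fingers; the grasp point (between the pads) lies 19 mm behind it; z points along the fingers, y is the direction in which the jaws open and shut (so a half turn about z gives the same grasp; the last joint's range is limited). The gripper opens to 85 mm and grips with 20 to 120 N. Pads are 22 mm wide; open, the fingers measure 114 mm over their backs; the gripper's body (76 mm by 85 mm) begins 54 mm behind the grasp point. The pads swing forward as they close: fully open they stand 13 mm farther back than shut.
Start: joints at [-1.293, 0.087, 0.176, 1.66, 0, 1.571], TCP at [0.151, -0.529, 0.231] pointing down, gripper open.
Joint ranges: [-3.13, 3.13], [-0.85, 1.81], [-1.15, 1.24], [-2.2, 2.28], [-1.44, 1.52], [-3.14, 3.14]. Speed limits (rad/s): [2.22, 2.22, 2.57, 3.14, 3.14, 3.14].

### API

Orientations are given as a rotation vector (axis times angle).
In Python, from cell import env, imaging gives the robot as it stands.
- The arm moves only by the tool jog_arm, never from a script. Its argument "motion" is a list of rows, each a list of 4 numbers: the shift along the tool's x, y, z in cm, then the turn about the tool's z in degrees. A call has 1 to 20 rows; each row is the pose to reach, as a shift and turn from the pose measured when the call began, along the tool's axes at that moment; what a row does not reach only later rows make up. A row lasts 1/10 s, in which the tool goes at most 50 mm and 8.59 degrees, less where a joint would pass 70% of its speed; a pose out of reach is approached as far as the arm can. A call with a gripper value outside its range is refused whole. "jaw" is the closure, from -1 (fully open) to 1 (shut), set as the call begins (left out, the last holds). The fingers move at their own pace and stop on an object; "squeeze" is the grip in N (left out, the last holds). Time passes only in rows, so rows that repeat a pose let the fingers close. It gives the time, the measured TCP pose, the force and the opening at its end, in the units of the state.
- env.get_state(): the state, without advancing time (a new reading comes with each control period).
- imaging.snapshot(name): name is "scene" or "top" or "wrist"; returns a dict with "frame" (420x560x3 uint8, red, green, blue), "intrinsics" (3x3 intrinsics, pixels), "k1" (the pictures are not rectified: a ray, as slopes to the right and down, at radius r is drawn at 1 + k1 r^2 times it, then the intrinsics apply), "R" (3x3) and "t" (3): a world point X has camera coordinates R X + t. Camera axes: x right, y down, z forward; pixel columns grow to the right and rows downward; lengths in m; the calibration is good to about 2 mm. A picture is of the moment at which its call begins. There is no depth.
- env.job_done(): hands the job in, once; it reports no verdict.
The state is a dict: "time": time; "joint_positions": joint angles; "joint_velocities": joint speeds; "joint_efforts": joint torques, N m; "eef_pos": TCP position; "ee_rot": TCP orientation; "force": force on the tool from outside, world axes, zero at the start; "wrist_torque": the same for the moment, N m; "grip_width": finger opening in m.
Only numpy, scipy, OpenCV 4.12 (cv2) and the standard library are available. Lean on these libraries where they do the work, as an engineer would, in place of code of your own. Each camera call takes 0.05 s, during which the arm holds its last target.

## Working session

There is one attempt and no reset: what is moved stays moved. The work goes in short steps, Python scripts to look and compute and a tool call to move; the robot and the scene stay as the last step left them, time stands still between calls to the robot, and variables do not carry over. Pictures are saved under pics/ and viewed, and the job is handed in when it is done.

Besides the shell and the picture viewer there is one more tool, called after "Call:" as a command line: name --pt "numbers of a row" for each row, then --argument value for the rest. jog_arm: Moves the arm, as the interface text tells. Its arguments: {"type":"object","properties":{"motion":{"type":"array","items":{"type":"array","items":{"type":"number"}}},"jaw":{"type":"number"},"squeeze":{"type":"number"}},"required":["motion"]}

```bash
mkdir -p pics; ls
python3 - <<'E'
from cell import env, imaging
import cv2
print(env.get_state())
for n in ["scene","top","wrist"]:
    s=imaging.snapshot(n); cv2.imwrite(f"pics/{n}0.png",s["frame"][:,:,::-1])
    print(n,s["intrinsics"],s["k1"],s["R"],s["t"])
E
```

```text
pics
{'time': 0.0, 'joint_positions': array([-1.29301046e+00,  8.74918240e-02,  1.75140720e-01,  1.65982032e+00,
        2.95324333e-05,  1.57081287e+00]), 'joint_velocities': array([ 0.00011792,  0.00068071, -0.00050532,  0.00235432,  0.000989  ,
        0.00017063]), 'joint_efforts': array([-1.75687896e-04, -5.20393825e+01,  4.64800465e+01,  1.66338327e-02,
       -1.88130991e-05, -1.17446396e-05]), 'eef_pos': array([ 0.15076895, -0.52868889,  0.23056901]), 'ee_rot': array([-3.10998952e+00, -4.34728559e-01,  2.53010720e-04]), 'force': array([-0.1196316 ,  0.12100896,  0.30093305]), 'wrist_torque': array([-0.0005123 , -0.0207913 ,  0.03222202]), 'grip_width': 0.08543953582250458}
scene [[491.64267601   0.         278.65515099]
 [  0.         491.64267601 209.80421448]
 [  0.           0.           1.        ]] -0.03393024332356689 [[-0.10403303  0.99455837 -0.00554769]
 [ 0.73576211  0.07320682 -0.67327177]
 [-0.66920195 -0.07412429 -0.73937429]] [-0.022005   -0.35306791  1.65918899]
top [[382.96180474   0.         286.07848667]
 [  0.         382.96180474 205.04617707]
 [  0.           0.           1.        ]] -0.025830876800370307 [[-0.02844694 -0.99873854 -0.04137753]
 [-0.98906992  0.03411451 -0.14344647]
 [ 0.14467709  0.03684465 -0.9887927 ]] [0.14088079 0.60318359 0.89592141]
wrist [[326.33410581   0.         280.7059949 ]
 [  0.         326.33410581 203.29216074]
 [  0.           0.           1.        ]] -0.06985111392376436 [[ 2.74814458e-01 -9.61497155e-01 -4.83390852e-04]
 [-9.27728722e-01 -2.65294790e-01  2.62560648e-01]
 [-2.52579557e-01 -7.17070067e-02 -9.64915371e-01]] [-0.54977466 -0.03362949  0.37732439]
```

View pics/scene0.png

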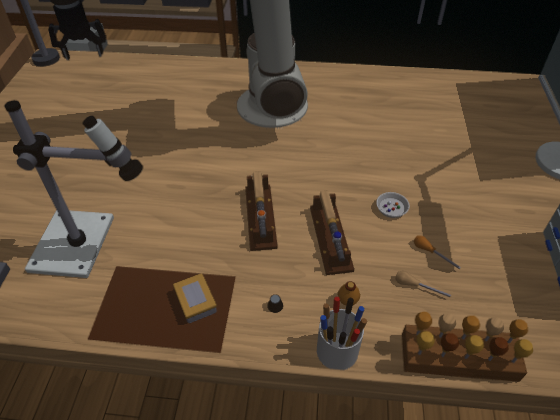

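View pics/top0.png

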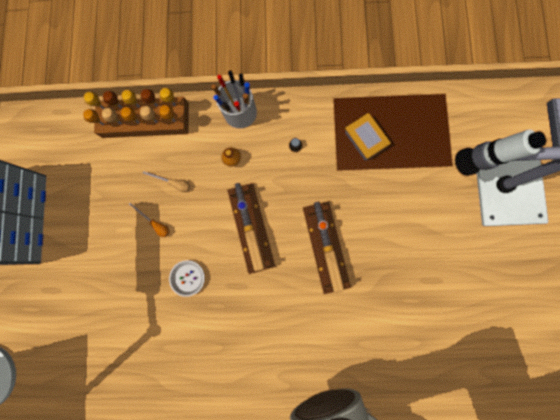

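View pics/wrist0.png

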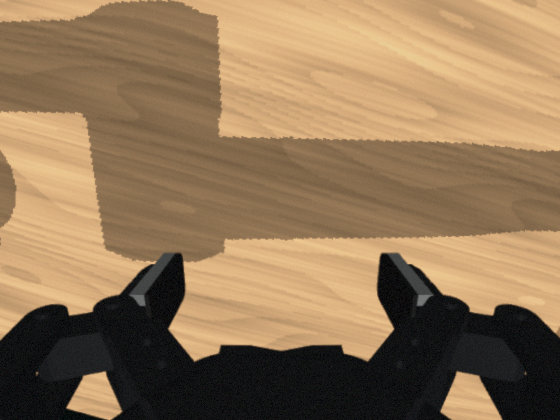

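```bash
cat > h.py <<'E'
import numpy as np, cv2
from cell import env, imaging
def snap(n,fn=None,crop=None,k=1):
    s=imaging.snapshot(n)
    if fn:
        np.savez(f"pics/{fn}.npz",**{a:s[a] for a in s})
        save(s,fn,crop,k)
    return s
def load(fn): return dict(np.load(f"pics/{fn}.npz"))
def save(s,fn,crop=None,k=1):
    im=np.ascontiguousarray(s["frame"][:,:,::-1])
    if crop: x0,y0,x1,y1=crop; im=im[y0:y1,x0:x1]
    if k!=1: im=cv2.resize(im,None,fx=k,fy=k,interpolation=cv2.INTER_CUBIC)
    cv2.imwrite(f"pics/{fn}.png",im)
def ray(s,u,v):
    K=s["intrinsics"];p=np.array([(u-K[0,2])/K[0,0],(v-K[1,2])/K[1,1]]);q=p.copy()
    for _ in range(20): q=p/(1+s["k1"]*(q@q))
    d=s["R"].T@np.array([q[0],q[1],1]); return -s["R"].T@s["t"], d/np.linalg.norm(d)
def atz(s,u,v,z):
    o,d=ray(s,u,v); return o+d*(z-o[2])/d[2]
def proj(s,X):
    c=s["R"]@np.asarray(X,float)+s["t"];q=c[:2]/c[2];q=q*(1+s["k1"]*(q@q));K=s["intrinsics"]
    return np.array([K[0,0]*q[0]+K[0,2],K[1,1]*q[1]+K[1,2]])
def tri(*l):
    A=np.zeros((3,3));b=np.zeros(3);R=[]
    for s,u,v in l:
        o,d=ray(s,u,v);P=np.eye(3)-np.outer(d,d);A+=P;b+=P@o;R.append((o,P))
    X=np.linalg.solve(A,b); return X,[np.linalg.norm(P@(X-o)) for o,P in R]
E
python3 - <<'E'
from h import *
a=snap("scene","sc1"); b=snap("top","tp1")
save(a,"sc1a",(230,160,390,280),5); save(a,"sc1b",(0,90,160,280),3)
save(b,"tp1a",(200,160,360,300),5); save(b,"tp1b",(430,90,560,240),4)
for n,s,u,v in (("blue",b,242,205),("blue",a,337,236)): print(n,atz(s,u,v,.08))
E
```

```text
blue [0.60614329 0.22571405 0.08      ]
blue [0.61538591 0.2267985  0.08      ]
```

View pics/sc1a.png

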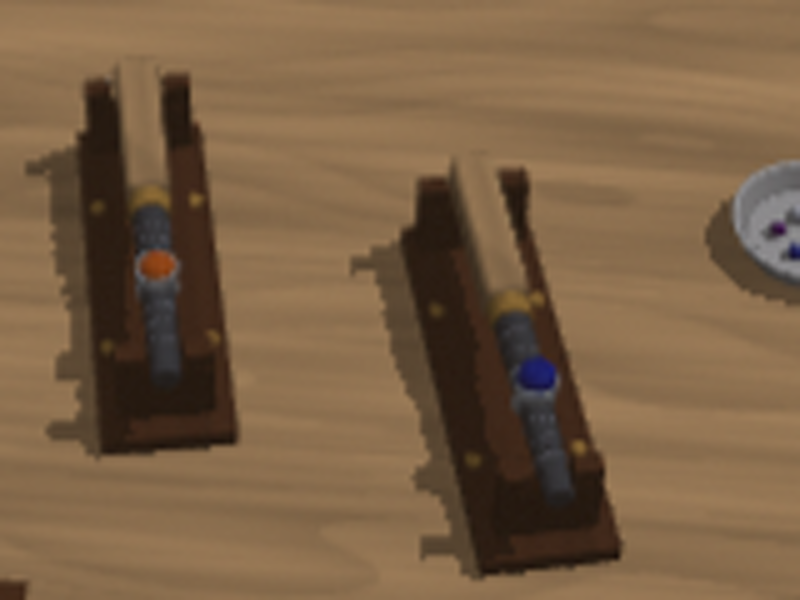

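View pics/tp1a.png

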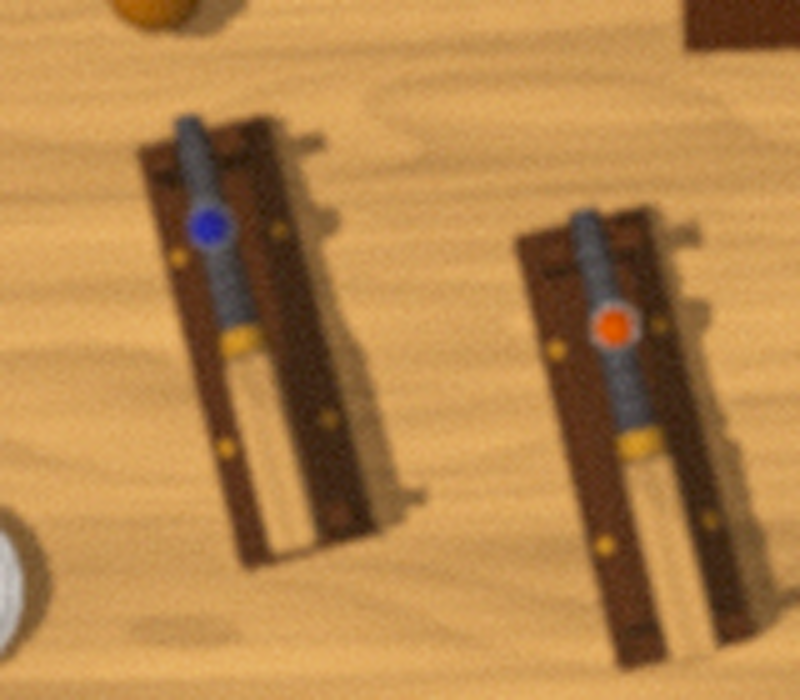

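View pics/sc1b.png

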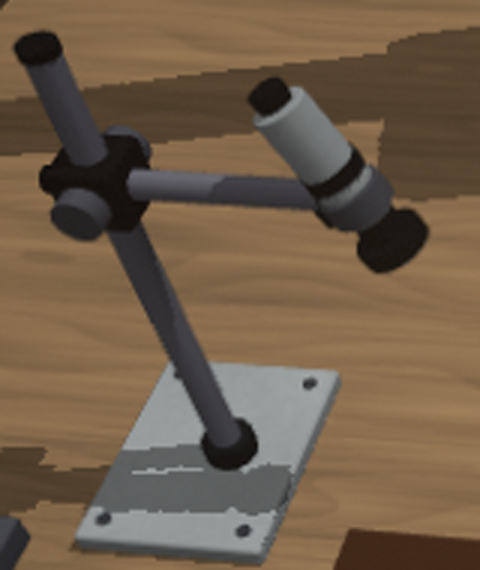

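View pics/tp1b.png

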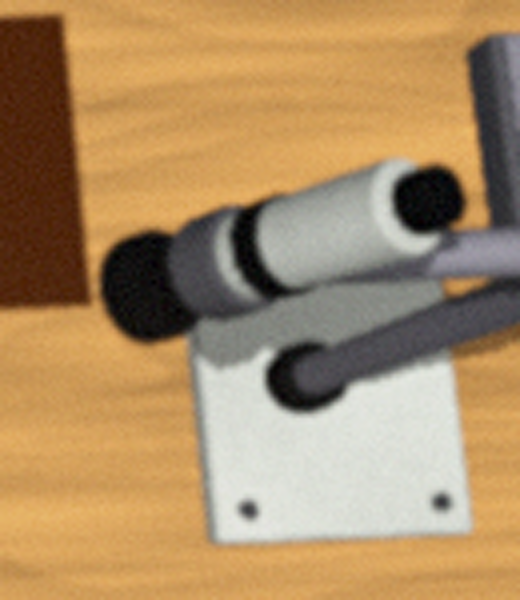

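Run:
```python
from h import *
a=load("sc1");b=load("tp1")
S=lambda u,v:(a,u/3,90+v/3); T=lambda u,v:(b,430+u/4,90+v/4)
cap=tri(S(270,93),T(435,200)); ring=tri(S(392,240),T(152,285)); post=tri(S(232,450),T(306,380))
coll=tri(S(335,170),T(258,255)); ptop=tri(S(120,185),T(520,300))
for n,x in zip("cap ring post coll".split(),(cap,ring,post,coll)): print(n,x)
ax=cap[0]-ring[0];L=np.linalg.norm(ax);ax/=L
print("axis",ax,L,np.degrees(np.arccos(ax[2])),np.degrees(np.arctan2(ax[1],ax[0])))
print("focus~",ring[0]-ax*.105)
S5=lambda u,v:(a,230+u/5,160+v/5); T5=lambda u,v:(b,200+u/5,160+v/5)
for n,p,q in (("blue",(538,370),(209,227)),("amber",(158,264),(613,326)),("bl.collar",(511,303),(240,341)),("tip",(563,492),(190,122)),("back",(470,158),(296,548))):
  print(n,tri(S5(*p),T5(*q)))
```

```text
cap (array([ 0.64177648, -0.27928044,  0.40437992]), [np.float64(0.0014384434038701086), np.float64(0.0014384434038702454)])
ring (array([ 0.64328327, -0.2250919 ,  0.27974025]), [np.float64(0.0006935942947258132), np.float64(0.0006935942947258024)])
post (array([ 0.64281885, -0.43007618,  0.01817923]), [np.float64(0.002826675896025223), np.float64(0.0028266758960253592)])
coll (array([ 0.64088481, -0.24859279,  0.33866914]), [np.float64(0.0028322506371269126), np.float64(0.002832250637127011)])
axis [-0.01108605 -0.3986854   0.91702075] 0.13591804424066206 23.505649952760287 -91.59278551747107
focus~ [ 0.64444731 -0.18322993  0.18345307]
blue (array([0.60576057, 0.22759436, 0.0758677 ]), [np.float64(0.0007438008231919928), np.float64(0.0007438008231919794)])
amber (array([0.55234617, 0.03654046, 0.07206859]), [np.float64(0.0007316142879130446), np.float64(0.0007316142879129987)])
bl.collar (array([0.5518593 , 0.21469278, 0.06193888]), [np.float64(5.219630005012089e-05), np.float64(5.21963000501081e-05)])
tip (array([0.66168965, 0.24112408, 0.05447686]), [np.float64(0.0021045868077947828), np.float64(0.0021045868077947606)])
back (array([0.45263459, 0.18972447, 0.06214506]), [np.float64(0.0003431878267322971), np.float64(0.0003431878267322145)])
```

```bash
cat >> h.py <<'E'
from scipy.spatial.transform import Rotation as Ro
def st():
    s=env.get_state(); R=Ro.from_rotvec(s["ee_rot"]).as_matrix(); return s,R
def shift(target):
    s,R=st(); return R.T@(np.asarray(target)-s["eef_pos"])*100
E
python3 - <<'E'
from h import *
s,R=st(); print(R.round(4)); print(s["time"],s["eef_pos"])
print("shift",shift([0.606,0.2276,0.13]))
# turn so tool y perp to stick yaw
yaw=np.radians(13.7); 
for k in(0,180):
  d=np.array([np.cos(yaw+np.radians(k)),np.sin(yaw+np.radians(k)),0]); l=R.T@d
  print("turn for tool x along stick dir",k,np.degrees(np.arctan2(l[1],l[0])))
E
```

```text
[[ 9.617e-01  2.743e-01 -2.000e-04]
 [ 2.743e-01 -9.617e-01  6.000e-04]
 [-0.000e+00 -6.000e-04 -1.000e+00]]
0.25 [ 0.15080091 -0.52881045  0.23095149]
shift [ 64.51933829 -60.25054018  10.13258231]
turn for tool x along stick dir 0 2.2174395358164998
turn for tool x along stick dir 180 -177.78256046418352
```

Call:
jog_arm --pt "3.2 -3.0 0 -8.5" --pt "6.4 -6.0 0 -17" --pt "9.6 -9.0 0 -25.5" --pt "12.8 -12 0 -34" --pt "16 -15 0 -42.5" --pt "19.2 -18 0 -51" --pt "22.4 -21 0 -59.5" --pt "25.6 -24 0 -68" --pt "28.8 -27 0 -76.5" --pt "32 -30 0 -85" --pt "35.2 -33 0 -93.5" --pt "38.4 -36 0 -102" --pt "41.6 -39 0 -110.5" --pt "44.8 -42 0 -119" --pt "48 -45 0 -127.5" --pt "51.2 -48 0 -136" --pt "54.4 -51 0 -144.5" --pt "57.6 -54 0 -153" --pt "60.8 -57 0 -161.5" --pt "64 -60 0 -170" --jaw 1 --squeeze 40

```text
time: 2.25
eef_pos: [0.6023, 0.2255, 0.2311]
ee_rot: [0.172, -3.137, -0.001]
force: [1.3, -0.1, 1.5]
grip_width: -0.0002
```

Call:
jog_arm --pt "0 0 3 -7.5" --pt "0 0 5 -7.5" --pt "0 0 5 -7.5"

```text
time: 2.55
eef_pos: [0.6012, 0.2255, 0.1773]
ee_rot: [0.377, -3.113, 0.001]
force: [-1.0, -0.7, -0.7]
grip_width: -0.0001
```

Run:
```python
from h import *
a=snap("wrist","w2"); s,R=st(); print(R.round(4),s["eef_pos"],s["joint_positions"])
b=snap("top","tp2"); save(b,"tp2",(160,120,320,260),5)
```

```text
[[-9.713e-01 -2.378e-01 -3.100e-03]
 [-2.378e-01  9.713e-01 -6.000e-04]
 [ 3.100e-03  2.000e-04 -1.000e+00]] [0.60160996 0.22533149 0.17972429] [3.58133427e-01 3.04444697e-01 3.27868261e-01 1.59729148e+00
 5.42004746e-04 1.18007056e-01]
```

View pics/w2.png

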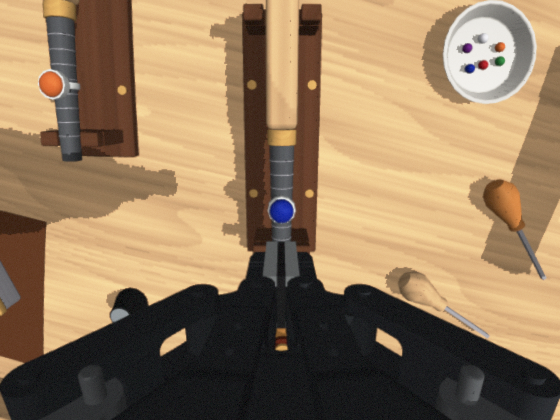

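Run:
```python
from h import *
a=load("w2")
hsv=cv2.cvtColor(a["frame"],cv2.COLOR_RGB2HSV)
m=((hsv[...,0]>110)&(hsv[...,0]<130)&(hsv[...,1]>150)&(hsv[...,2]>50)).astype(np.uint8); m[:180]=0;m[240:]=0;m[:,:250]=0;m[:,310:]=0
ys,xs=np.nonzero(m);print(len(xs),xs.mean(),ys.mean(),xs.min(),xs.max(),ys.min(),ys.max())
st_=atz(a,xs.mean(),ys.mean(),.078);print("stone",st_)
save(a,"w2z",(220,0,340,260),3)
p=atz(a,283,5,.067);q=atz(a,282,120,.067);print(p,q,np.degrees(np.arctan2(*(q-p)[1::-1])))
print(np.linalg.norm(atz(a,xs.min()-.5,ys.mean(),.075)-atz(a,xs.max()+.5,ys.mean(),.075)))
print(shift([st_[0],st_[1],.1]))
```

```text
400 281.1675 210.755 270 292 200 222
stone [0.60625253 0.22699868 0.078     ]
[0.46232616 0.19284246 0.067     ] [0.54009249 0.2113322  0.067     ] 13.374335084587226
0.017964746584050555
[-0.44782625  0.0649213   8.14597971]
```

View pics/w2z.png

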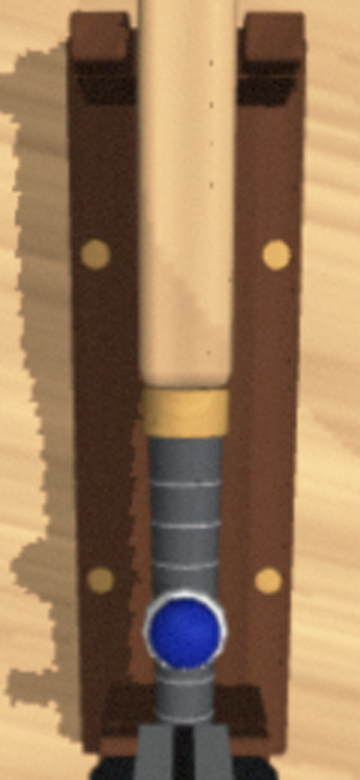

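Call:
jog_arm --pt "-0.45 0.06 3 0" --pt "-0.45 0.06 6 0" --pt "-0.45 0.06 8.5 0" --pt "-0.45 0.06 9.3 0" --pt "-0.45 0.06 9.3 0" --pt "-0.45 0.06 9.3 0"

```text
time: 3.25
eef_pos: [0.6071, 0.2271, 0.0908]
ee_rot: [-0.375, 3.117, 0.002]
force: [0.3, 0.5, 0.4]
grip_width: -0.0002
```

Run:
```python
from h import *
s,R=st(); print(s["eef_pos"],s["force"],R[:,2]); print(shift([.6063,.2272,.077]))
a=snap("scene","sc3",(290,200,380,290),6); a=snap("wrist","w3",(220,140,340,260),5)
```

```text
[0.60707376 0.22712988 0.0908019 ] [0.32814764 0.4594561  0.36860778] [ 0.00189224  0.00129936 -0.99999737]
[0.07646746 0.02404071 1.38004909]
```

View pics/sc3.png

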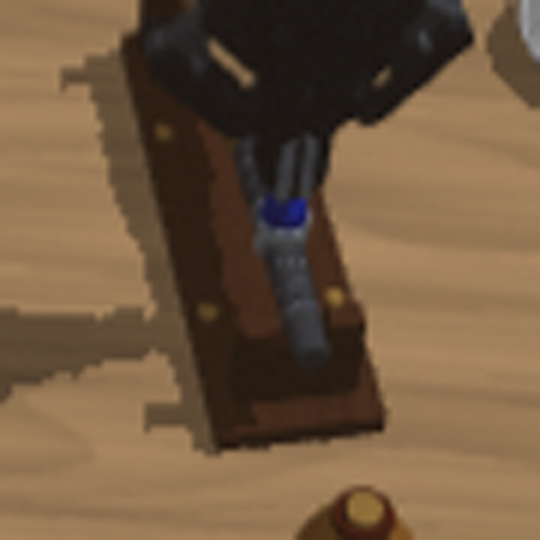

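View pics/w3.png

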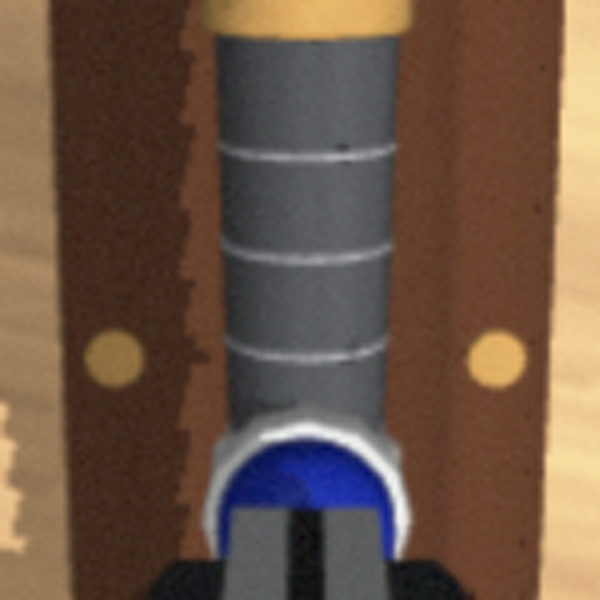

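Call:
jog_arm --pt "0.07 0 0.5 0" --pt "0.07 0 0.8 0" --pt "0.07 0 0.9 0" --pt "0.07 0 1.0 0" --pt "0.07 0 1.1 0" --pt "0.07 0 1.2 0" --pt "0.07 0 1.25 0" --pt "0.07 0 1.3 0" --pt "0.07 0 1.35 0" --pt "0.07 0 1.35 0"

```text
time: 4.35
eef_pos: [0.6066, 0.2271, 0.078]
ee_rot: [-0.375, 3.116, 0.002]
force: [-2.9, -1.3, 6.2]
grip_width: 0.0002
```

Contact, 6 N, and moving down. Continue until the seat stops it.

Call:
jog_arm --pt "0 0 0.1 0" --pt "0 0 0.15 0" --pt "0 0 0.2 0" --pt "0 0 0.2 0"

```text
time: 4.75
eef_pos: [0.6066, 0.2272, 0.0768]
ee_rot: [-0.375, 3.116, 0.002]
force: [-2.4, -0.9, 6.6]
grip_width: -0.0
```

Call:
jog_arm --pt "0 0 0.1 0" --pt "0 0 0.2 0" --pt "0 0 0.2 0"

```text
time: 5.05
eef_pos: [0.6066, 0.2272, 0.0764]
ee_rot: [-0.375, 3.114, 0.003]
force: [-4.3, -1.9, 9.3]
grip_width: -0.0
```

Call:
jog_arm --pt "0 0 0.2 0" --pt "0 0 0.35 0" --pt "0 0 0.35 0" --pt "0 0 0.35 0"

```text
time: 5.45
eef_pos: [0.6068, 0.2273, 0.0761]
ee_rot: [-0.375, 3.112, 0.004]
force: [-9.0, -2.8, 19.8]
grip_width: 0.0001
```

Call:
jog_arm --pt "0 0 -2 0" --pt "0 0 -5 0" --pt "4 0 -6 0" --pt "8 0 -6 0" --pt "10.8 0 -6 0" --pt "10.8 0 -6 0" --pt "10.8 0 -6 0" --jaw -1

```text
time: 6.15
eef_pos: [0.5016, 0.2016, 0.1358]
ee_rot: [-0.375, 3.111, 0.004]
force: [-0.6, -0.3, -0.0]
grip_width: 0.0856
```

Run:
```python
from h import *
s,R=st(); print(s["eef_pos"],s["force"],R.round(4),s["grip_width"]); print(shift([.4994,.2013,.038]))
a=snap("wrist","w4"); a=snap("top","tp4",(200,160,360,300),5)
```

```text
[0.50158092 0.20156739 0.13578262] [-0.60251209 -0.34094901 -0.02999917] [[-0.9713 -0.2376  0.008 ]
 [-0.2376  0.9714  0.0037]
 [-0.0087  0.0017 -1.    ]] 0.08558890013233843
[3.02990822e-01 9.26664093e-03 9.77603200e+00]
```

View pics/w4.png

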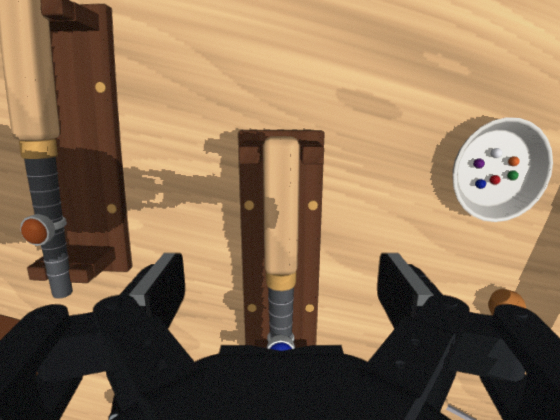

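Call:
jog_arm --pt "0.3 0 3 0" --pt "0.3 0 6 0" --pt "0.3 0 8.5 0" --pt "0.3 0 9.6 0" --pt "0.3 0 9.8 0" --pt "0.3 0 9.8 0"

```text
time: 6.85
eef_pos: [0.5006, 0.2014, 0.0378]
ee_rot: [-0.374, 3.111, 0.004]
force: [-0.1, 0.3, 0.5]
grip_width: 0.0855
```

Call:
jog_arm --pt "0 0 0 0" --pt "0 0 0 0" --pt "0 0 0 0" --pt "0 0 0 0" --pt "0 0 0 0" --pt "0 0 0 0" --pt "0 0 0 0" --pt "0 0 0 0" --jaw 1 --squeeze 80

```text
time: 7.65
eef_pos: [0.5009, 0.2016, 0.0385]
ee_rot: [-0.374, 3.11, 0.005]
force: [-0.1, 0.4, 5.9]
grip_width: 0.0225
```

Call:
jog_arm --pt "0 0 -1 0" --pt "0 0 -3 0" --pt "0 0 -6 0" --pt "0 0 -10 0" --pt "0 0 -14 0" --pt "0 0 -16 0" --pt "0 0 -16 0" --pt "0 0 -16 0"

```text
time: 8.45
eef_pos: [0.4995, 0.2009, 0.1982]
ee_rot: [-0.374, 3.11, 0.004]
force: [-0.2, 0.7, -3.0]
grip_width: 0.0229
```

Run:
```python
from h import *
s,R=st(); print(s["eef_pos"],s["force"],R.round(4),s["grip_width"],s["joint_positions"])
a=snap("wrist","w5"); a=snap("scene","sc5",(230,100,390,260),5)
```

```text
[0.49949582 0.20093686 0.19823271] [-0.15456753  0.69366295 -2.99990717] [[-0.9714 -0.2373  0.0084]
 [-0.2373  0.9714  0.0039]
 [-0.0091  0.0018 -1.    ]] 0.022879805971211635 [3.82235845e-01 3.94397994e-02 6.18975054e-02 1.58399595e+00
 4.41978051e-04 1.42669941e-01]
```

View pics/w5.png

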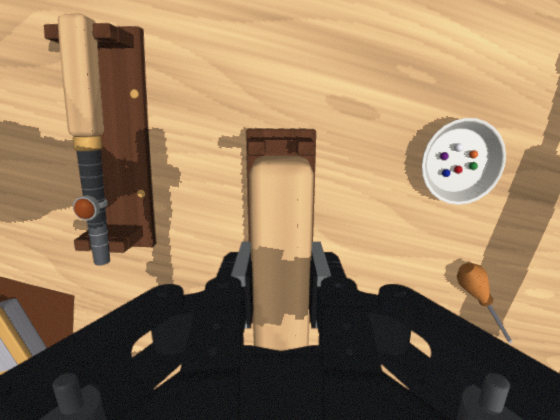

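View pics/sc5.png

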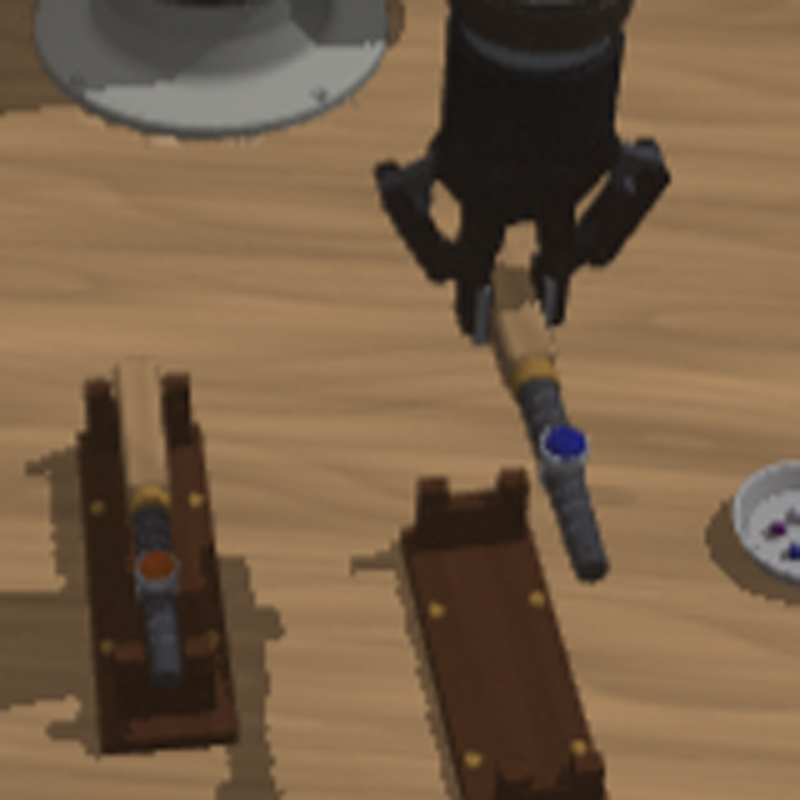

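Run:
```python
from h import *
a=load("sc1");b=load("tp1")
print("lamp?",tri((a,557,160),(b,-2,375)))
for p in((20,165),(45,175),(45,260),(0,260)): print(p,atz(b,*p,.1))
for p in ((150,330),(90,390),(10,380)): print("shadow",atz(b,*p,0))
save(a,"sc1r",(400,50,560,260),3)
save(b,"tp1l",(0,140,160,420),2)
```

```text
lamp? (array([0.20206241, 0.87332243, 0.00801792]), [np.float64(0.00655521148263524), np.float64(0.006555211482635153)])
(20, 165) [0.72158335 0.77183075 0.1       ]
(45, 175) [0.69371152 0.70542676 0.1       ]
(45, 260) [0.48819572 0.69225307 0.1       ]
(0, 260) [0.4908267  0.80490056 0.1       ]
shadow [0.30826246 0.47521345 0.        ]
shadow [0.16492748 0.62615225 0.        ]
shadow [0.18923066 0.83816044 0.        ]
```

View pics/sc1r.png

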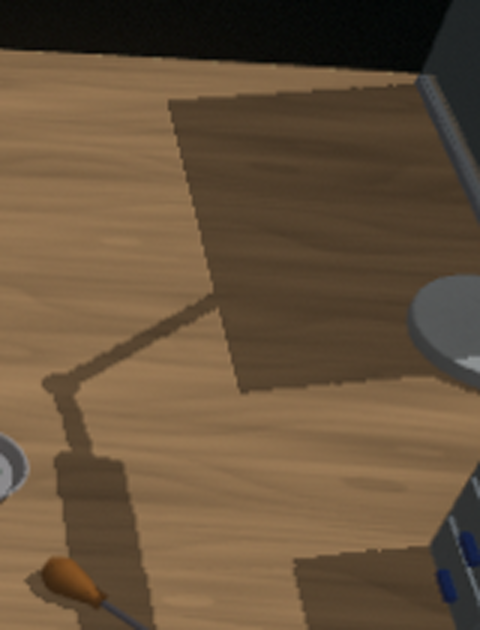

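View pics/tp1l.png

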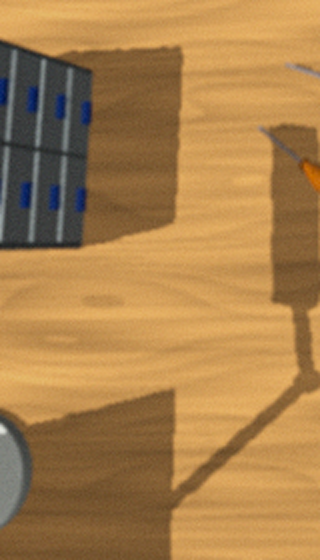

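Call:
jog_arm --pt "2.7 3.2 -0.7 6" --pt "5.4 6.4 -1.4 12" --pt "8.1 9.6 -2.1 18" --pt "10.8 12.8 -2.8 24" --pt "13.5 16 -3.5 30" --pt "16.2 19.2 -4.2 36" --pt "18.9 22.4 -4.9 42" --pt "21.6 25.6 -5.6 48" --pt "24.3 28.8 -6.3 54" --pt "27 32 -7 60" --pt "29.7 35.2 -7.7 66" --pt "32.4 38.4 -8.4 72" --pt "35.1 41.6 -9.1 78" --pt "37.8 44.8 -9.8 84" --pt "38.3 45.4 -10 84"

```text
time: 10.05
eef_pos: [0.0153, 0.5521, 0.2931]
ee_rot: [1.806, 2.565, 0.006]
force: [0.4, 1.2, -1.6]
grip_width: 0.0228
```

Run:
```python
from h import *
s,R=st(); print(s["eef_pos"],s["force"],R.round(4),s["grip_width"],s["joint_positions"],s["joint_velocities"].round(2))
a=snap("wrist","w6"); a=snap("scene","sc6")
```

```text
[0.01533493 0.55214062 0.29309275] [ 0.42668502  1.20063686 -1.55654389] [[-3.371e-01  9.414e-01  5.500e-03]
 [ 9.415e-01  3.371e-01  6.000e-04]
 [-1.300e-03  5.400e-03 -1.000e+00]] 0.02284054362299036 [ 1.5458555   0.1259398   0.34026277  1.78434698 -0.00547633  2.77277765] [ 0.07  0.09  0.14  0.06 -0.02 -0.05]
```

View pics/w6.png

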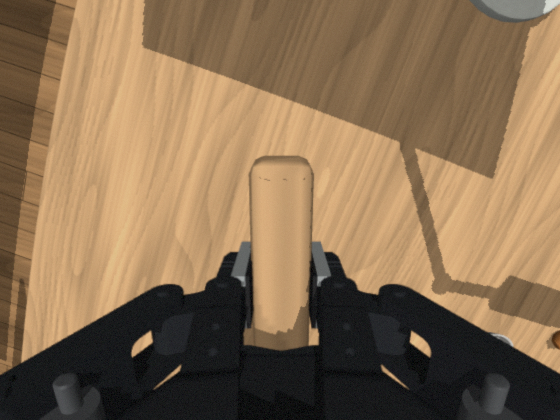

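View pics/sc6.png

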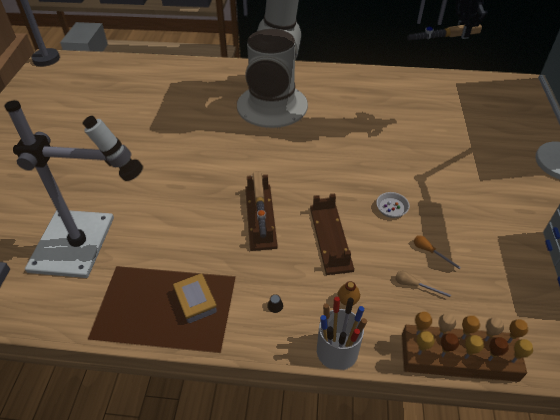

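Call:
jog_arm --pt "0 0 -4 0" --pt "0 0 -8 0" --pt "0 0 -12 0" --pt "0 0 -16 0" --pt "0 0 -20 0" --pt "0 0 -22 0" --pt "0 0 -24 0" --pt "0 0 -24 0"

```text
time: 10.95
eef_pos: [0.0176, 0.5602, 0.4972]
ee_rot: [-1.785, -2.544, -0.094]
force: [-0.5, -0.9, -1.0]
grip_width: 0.0229
```

Run:
```python
from h import *
s,R=st(); print(s["eef_pos"],s["force"],R.round(4),s["grip_width"],s["joint_positions"],s["joint_velocities"].round(2))
```

```text
[0.01763417 0.56017716 0.49718675] [-0.51863021 -0.90691785 -1.02096822] [[-0.3406  0.9402  0.0084]
 [ 0.9382  0.3393  0.0677]
 [ 0.0608  0.0309 -0.9977]] 0.022917193728514557 [ 1.54262553  0.45831352  1.23314528  2.27770438 -0.00648645  2.76592083] [ 0.01 -0.02  0.03  0.    0.    0.01]
```

Call:
jog_arm --pt "-1 -0.3 -3 0" --pt "-2 -0.7 -6 0" --pt "-3 -1 -9 0" --pt "-4 -1.3 -12 0" --pt "-4 -1.3 -12 0" --pt "-4 -1.3 -12 0"

```text
time: 11.55
eef_pos: [0.0193, 0.5312, 0.5421]
ee_rot: [-1.756, -2.503, -0.199]
force: [0.3, 0.1, -1.6]
grip_width: 0.0229
```

Run:
```python
from h import *
s,R=st(); print(s["eef_pos"],s["force"],R.round(4),s["joint_positions"],s["joint_velocities"].round(2))
```

```text
[0.01925201 0.53120982 0.54213924] [ 0.32366863  0.06021577 -1.55882846] [[-0.3414  0.9399  0.0111]
 [ 0.9298  0.336   0.1505]
 [ 0.1377  0.0617 -0.9886]] [ 1.53784486  0.37697462  1.23441911  2.27689859 -0.00610736  2.76058265] [-0.   -0.   -0.01 -0.   -0.   -0.  ]
```

Call:
jog_arm --pt "-1 -0.3 -4 0" --pt "-2 -0.7 -8 0" --pt "-3 -1 -12 0" --pt "-4 -1.3 -17 0" --pt "-5 -1.6 -22 0" --pt "-6 -1.9 -26 0" --pt "-6 -1.9 -26 0"

```text
time: 12.25
eef_pos: [0.0217, 0.4983, 0.5839]
ee_rot: [-1.726, -2.461, -0.299]
force: [0.5, -1.3, -1.2]
grip_width: 0.0227
```

Run:
```python
from h import *
s,R=st(); print(s["eef_pos"],s["force"],R.round(4),s["joint_positions"],s["joint_velocities"].round(2))
a=load("sc1");b=load("tp1")
save(a,"cl_s",(70,110,160,190),8);save(b,"cl_t",(450,120,560,190),7)
```

```text
[0.02173622 0.49825307 0.58390675] [ 0.48990762 -1.33198609 -1.15649822] [[-0.3423  0.9395  0.0143]
 [ 0.9156  0.3301  0.2298]
 [ 0.2112  0.0917 -0.9731]] [ 1.53000228  0.29548516  1.23379027  2.27683938 -0.00490532  2.75247654] [-0.01 -0.01  0.   -0.    0.   -0.01]
```

View pics/cl_s.png

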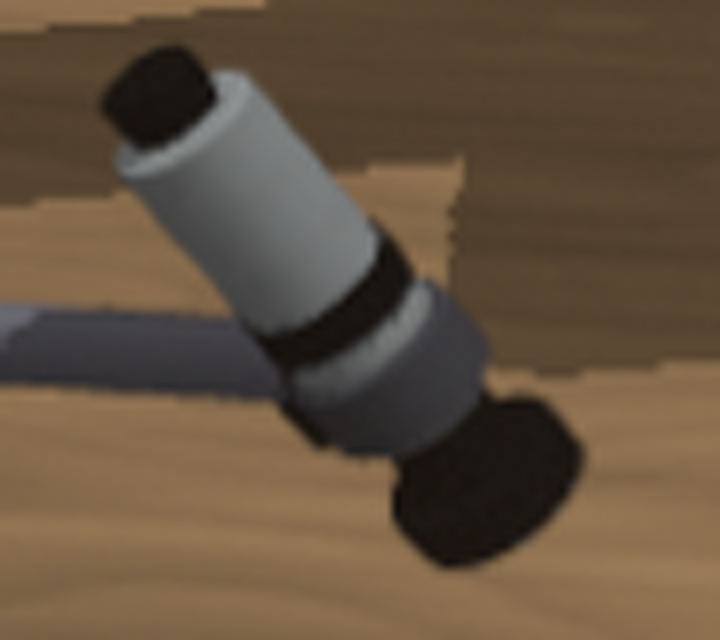

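View pics/cl_t.png

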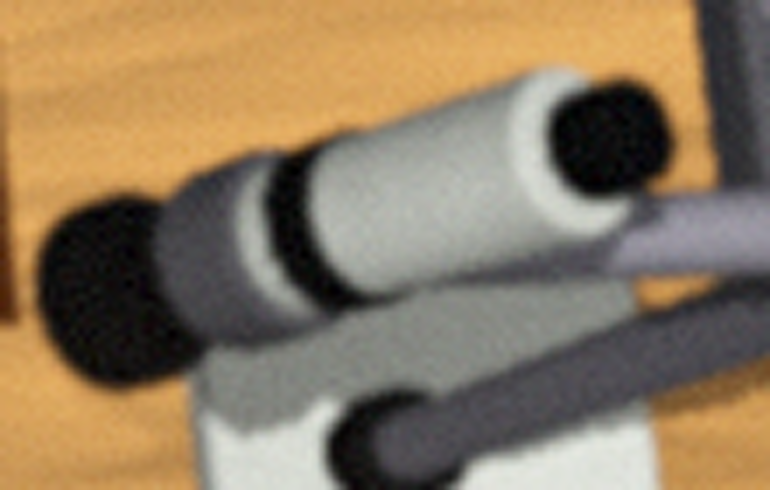

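```bash
cat > fit.py <<'E'
from h import *
from scipy.optimize import least_squares
a=load("sc1");b=load("tp1")
S=lambda p:(a,70+(p[0]+.5)/8-.5,110+(p[1]+.5)/8-.5); T=lambda p:(b,450+(p[0]+.5)/7-.5,120+(p[1]+.5)/7-.5)
tube=[S(p) for p in [(125,180),(182,252),(240,325),(255,88),(310,155),(370,230)]]+[T(p) for p in [(375,130),(450,103),(520,78),(400,290),(490,263),(570,240)]]
rs=[S(p) for p in [(583,450),(575,490),(545,525),(500,555),(450,567),(415,545),(393,500),(560,410),(525,395)]]
rt=[T(p) for p in [(125,195),(85,205),(55,235),(40,275),(50,330),(80,370),(120,388),(165,378)]]
def circ(P,d,r):
    e=np.cross(d,[1,0,0]);e/=np.linalg.norm(e);f=np.cross(d,e)
    th=np.linspace(0,2*np.pi,60,endpoint=False)
    return P+r*(np.outer(np.cos(th),e)+np.outer(np.sin(th),f))
def res(p):
    P=p[:3];d=np.array([p[3],p[4],1]);d/=np.linalg.norm(d);out=[]
    for s,u,v in tube:
        o,r=ray(s,u,v);n=np.cross(r,d);n/=np.linalg.norm(n);out.append((abs((P-o)@n)-.020)*1000)
    for cam,pts in((a,rs),(b,rt)):
        pr=np.array([proj(cam,X) for X in np.vstack([circ(P,d,.026),circ(P+d*p[5],d,.026)])],np.float32)
        h=cv2.convexHull(pr)
        z=np.linalg.norm(cam["R"]@P+cam["t"])
        for s,u,v in pts: out.append(cv2.pointPolygonTest(h,(float(u),float(v)),True)*1000*z/cam["intrinsics"][0,0])
    return np.array(out)
if __name__=="__main__":
    for fix in (None,):
        r=least_squares(res,[.643,-.222,.272,-.01,-.43,.015],loss="soft_l1",x_scale=[.01]*6,diff_step=1e-4)
        P=r.x[:3];d=np.array([r.x[3],r.x[4],1]);d/=np.linalg.norm(d)
        print(P,d,np.degrees(np.arccos(d[2])),r.x[5]); print(res(r.x).round(1)); print("focus",P-.1*d)
        J=r.jac;print(np.sqrt(np.diag(np.linalg.inv(J.T@J))))
    print(-a["R"].T@a["t"])
E
python3 fit.py
```

```text
[ 0.6429385  -0.22300456  0.27516095] [ 0.00839022 -0.40329236  0.91503272] 23.789626279360554 0.010845307446868829
[-1.7 -0.4  0.8  0.1 -0.2 -0.8 -1.3 -1.2 -1.2 -0.7 -0.9 -0.8 -0.5 -2.
 -1.8 -1.2 -0.   1.1  0.1 -0.9 -0.3  0.9  0.3  2.3  1.1  0.9  1.2  1.6
  1.9]
focus [ 0.64209947 -0.18267533  0.18365768]
[0.0006951  0.000739   0.00096113 0.00981462 0.01330407 0.00117415]
[1.36781725 0.17071844 0.98892894]
```

Call:
jog_arm --pt "-1.3 -0.4 -4 0" --pt "-2.7 -0.9 -8 0" --pt "-4 -1.3 -12 0" --pt "-5.3 -1.8 -16 0" --pt "-6.7 -2.2 -20 0" --pt "-8 -2.7 -24 0" --pt "-9.3 -3.1 -28 0" --pt "-10.7 -3.5 -32 0" --pt "-12 -4 -36 0"

```text
time: 13.15
eef_pos: [0.0266, 0.4597, 0.6251]
ee_rot: [-1.692, -2.414, -0.403]
force: [-0.5, -0.0, -0.8]
grip_width: 0.0226
```

Run:
```python
from h import *
s,R=st(); print(s["eef_pos"],s["force"],R.round(4),s["joint_positions"],s["joint_velocities"].round(2))
```

```text
[0.02662512 0.45974255 0.6251051 ] [-0.48249129 -0.02298355 -0.75992776] [[-0.3437  0.9389  0.0189]
 [ 0.8942  0.321   0.3121]
 [ 0.287   0.1242 -0.9498]] [ 1.51361186e+00  2.09668322e-01  1.23386574e+00  2.27693784e+00
 -1.07295676e-03  2.73636380e+00] [-0.02 -0.01  0.    0.    0.01 -0.02]
```

Call:
jog_arm --pt "-1.1 -0.9 -4 0" --pt "-2.2 -1.7 -8 0" --pt "-3.3 -2.6 -12 0" --pt "-4.4 -3.5 -16 0" --pt "-5.5 -4.3 -20 0" --pt "-6.6 -5.2 -24 0" --pt "-7.8 -6 -28 0" --pt "-9 -7 -32 0" --pt "-10.6 -7.8 -36 0" --pt "-11.6 -8.2 -39 0"

```text
time: 14.15
eef_pos: [0.0025, 0.4191, 0.6628]
ee_rot: [-1.654, -2.362, -0.498]
force: [0.7, -1.0, -1.7]
grip_width: 0.0229
```

Run:
```python
from h import *
s,R=st(); print(s["eef_pos"],s["force"],R.round(4),s["joint_positions"],s["joint_velocities"].round(2)); print(np.degrees(np.arccos(-R[2,2])))
```

```text
[0.00248196 0.41908903 0.66282677] [ 0.67342418 -0.99045567 -1.70511515] [[-0.3452  0.9384  0.0175]
 [ 0.8654  0.311   0.3928]
 [ 0.3632  0.1508 -0.9194]] [ 1.57898332  0.12417851  1.23401288  2.27700448 -0.02074856  2.79660054] [ 0.03 -0.01  0.    0.   -0.01  0.03]
23.154938743728223
```

```bash
cat >> h.py <<'E'
LOC=np.array([-.1088,0,-.0375]); FOC=np.array([.6425,-.183,.1837])
E
python3 - <<'E'
from h import *
s,R=st()
Rf=R@Ro.from_euler("z",-20,degrees=True).as_matrix()
tf=FOC-Rf@LOC; sx=-Rf[:,0]; pre=tf-.12*sx
print("final TCP",tf,"stick x",sx,"pre",pre)
for w in ([.3,.42,.5],[.45,.15,.40],pre): print(np.round(w,3),(R.T@(np.array(w)-s["eef_pos"])*100).round(2))
E
```

```text
final TCP [ 0.57294527 -0.09136452  0.18073905] stick x [ 0.64533242 -0.70684227 -0.28968963] pre [ 0.49550538 -0.00654344  0.2155018 ]
[0.3  0.42 0.5 ] [-16.11  25.49  15.53]
[0.45 0.15 0.4 ] [-48.28  29.66  14.38]
[ 0.496 -0.007  0.216] [-70.1   26.28  25.27]
```

Call:
jog_arm --pt "-1.8 2.8 1.7 -2" --pt "-3.6 5.7 3.5 -4" --pt "-5.4 8.5 5.2 -6" --pt "-7.2 11.3 6.9 -8" --pt "-9 14.1 8.6 -10" --pt "-10.7 17 10.4 -12" --pt "-12.5 19.8 12.1 -14" --pt "-14.3 22.6 13.8 -16" --pt "-16.1 25.5 15.5 -18" --pt "-19.7 26 15.4 -20" --pt "-23.3 26.4 15.3 -20" --pt "-26.8 26.9 15.1 -20" --pt "-30.4 27.3 15 -20" --pt "-34 27.8 14.9 -20" --pt "-37.5 28.3 14.8 -20" --pt "-41.1 28.7 14.6 -20" --pt "-44.7 29.2 14.5 -20" --pt "-48.3 29.7 14.4 -20" --pt "-48.3 29.7 14.4 -20"

```text
time: 16.05
eef_pos: [0.4522, 0.1473, 0.3969]
ee_rot: [-1.246, -2.657, -0.551]
force: [-0.7, 0.2, -1.0]
grip_width: 0.0226
```

Run:
```python
from h import *
s,R=st(); print(s["eef_pos"],s["force"],R.round(4),s["joint_positions"],s["joint_velocities"].round(2)); print(np.degrees(np.arccos(-R[2,2])))
tf=FOC-R@LOC; sx=-R[:,0]; pre=tf-.12*sx
print(tf,pre,shift(pre),shift(tf))
a=snap("top","tp7"); a=snap("wrist","w7")
```

```text
[0.45215511 0.14726706 0.3968545 ] [-0.74220677  0.19658815 -0.98814726] [[-0.6415  0.767   0.0151]
 [ 0.7096  0.5858  0.3915]
 [ 0.2914  0.2618 -0.9201]] [ 0.07954801 -0.06502378  0.31076092  1.89647856  0.39956963  0.96699918] [ 0.06 -0.03  0.02  0.01  0.02  0.08]
23.063319116260484
[ 0.57326858 -0.09111491  0.18090166] [ 0.49628679 -0.00596188  0.21586972] [-18.9782762  -10.33076794  10.72018299] [-30.9782762  -10.33076794  10.72018299]
```

View pics/tp7.png

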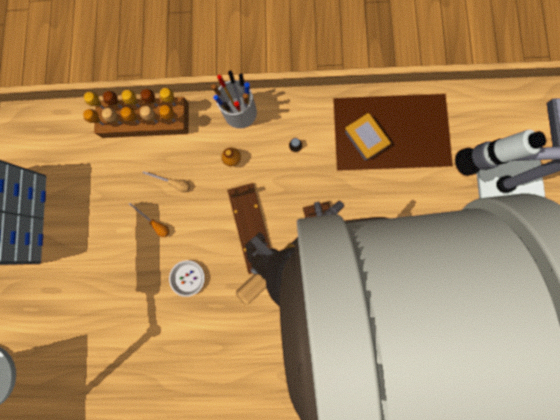

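View pics/w7.png

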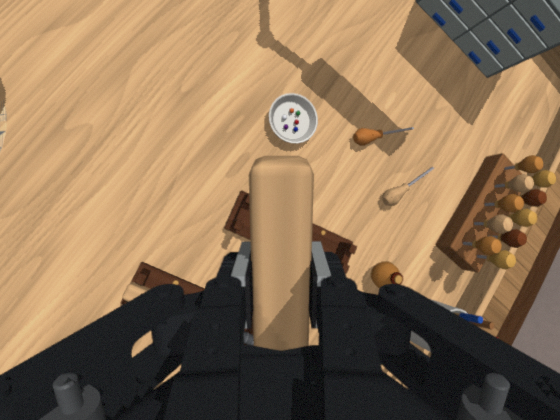

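Call:
jog_arm --pt "-3.2 -1.7 1.8 0" --pt "-6.3 -3.4 3.6 0" --pt "-9.5 -5.2 5.4 0" --pt "-12.7 -6.9 7.1 0" --pt "-15.8 -8.6 8.9 0" --pt "-19 -10.3 10.7 0" --pt "-19 -10.3 10.7 0"

```text
time: 16.85
eef_pos: [0.4954, -0.0043, 0.2143]
ee_rot: [-1.244, -2.654, -0.551]
force: [-0.1, 0.8, -0.7]
grip_width: 0.0229
```

Run:
```python
from h import *
s,R=st(); print(s["eef_pos"],s["force"],R.round(4),s["joint_positions"]); print(np.degrees(np.arccos(-R[2,2])))
tf=FOC-R@LOC; print(tf,shift(tf))
a=snap("scene","sc8",(0,0,320,240),2.5); b=snap("top","tp8",(280,80,560,290),2.8)
```

```text
[ 0.49541196 -0.00429355  0.21432801] [-0.10330838  0.79827016 -0.71402279] [[-0.6413  0.7672  0.0122]
 [ 0.7086  0.5861  0.3931]
 [ 0.2944  0.2607 -0.9194]] [-0.2321795  -0.00175743  0.0058472   1.66361608  0.39555191  0.62775662]
23.15628767078622
[ 0.57318313 -0.09116943  0.18124892] [-12.11703274   0.01256911  -0.27814682]
```

View pics/sc8.png

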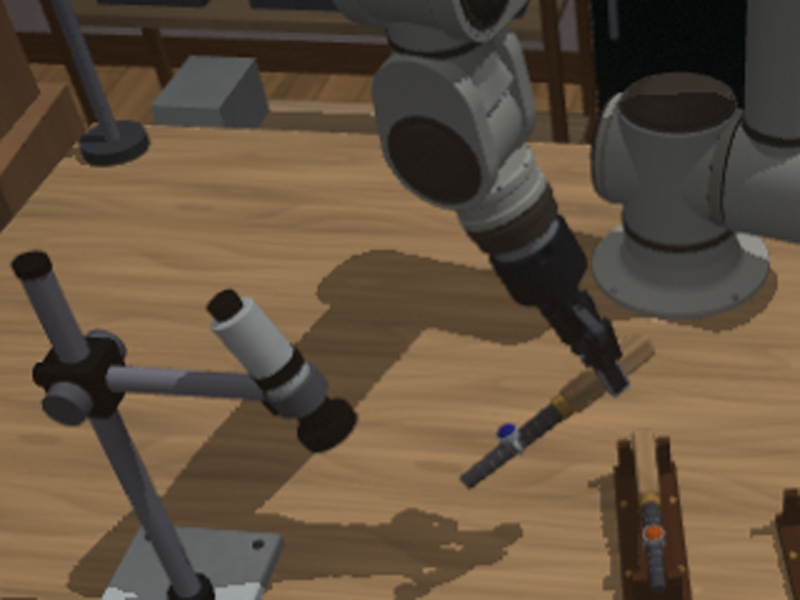

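View pics/tp8.png

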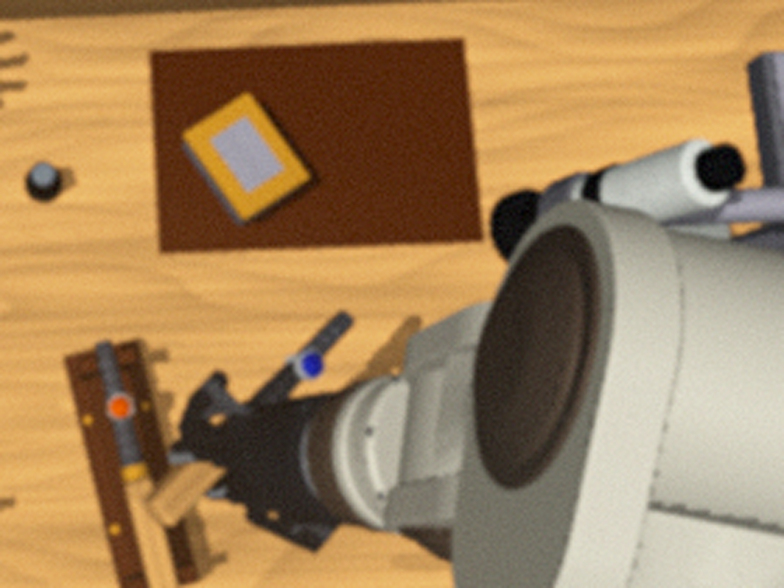

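Run:
```python
from h import *
a=load("sc8");b=load("tp8"); s,R=st(); p=s["eef_pos"]
S=lambda u,v:(a,u/2.5,v/2.5); T=lambda u,v:(b,280+u/2.8,80+v/2.8)
def pr(n,X):
    x,e=X; rho=np.hypot(x[0],x[1]);print(n,x.round(3),np.round(e,4),"tool frame",(R.T@(x-p)).round(3),"az",np.degrees(np.arctan2(x[1],x[0])).round(1))
pr("disc",tri(S(434,160),T(535,355)))
pr("disc bottom-left?",tri(S(390,130),T(580,290)))
pr("flangering",tri(S(515,225),T(320,455)))
print("proj of points along tool axis:")
for L in (0,.05,.1,.15,.2,.25,.3):
    X=p-R[:,2]*L; print(L,X.round(3),(proj(a,X)*2.5).round(0),((proj(b,X)-[280,80])*2.8).round(0))
```

```text
disc [ 0.534 -0.132  0.473] [0.0049 0.0049] tool frame [-0.042  0.02  -0.284] az -13.9
disc bottom-left? [ 0.558 -0.146  0.509] [0.0024 0.0024] tool frame [-0.057  0.04  -0.323] az -14.7
flangering [ 0.496 -0.067  0.386] [0.0125 0.0125] tool frame [ 0.003  0.006 -0.18 ] az -7.7
proj of points along tool axis:
0 [ 0.496 -0.003  0.219] [615. 382.] [189. 466.]
0.05 [ 0.495 -0.022  0.264] [591. 342.] [227. 464.]
0.1 [ 0.494 -0.042  0.31 ] [566. 300.] [270. 461.]
0.15 [ 0.493 -0.062  0.356] [540. 256.] [320. 458.]
0.2 [ 0.493 -0.081  0.402] [512. 209.] [378. 455.]
0.25 [ 0.492 -0.101  0.448] [482. 159.] [446. 451.]
0.3 [ 0.491 -0.121  0.494] [451. 106.] [528. 446.]
```

Run:
```python
from h import *
s,R=st()
Rf=R@Ro.from_euler("z",42,degrees=True).as_matrix()
tf=FOC-Rf@LOC; sx=-Rf[:,0]; pre=tf-.10*sx
print(tf,sx,pre,shift(pre))
```

```text
[ 0.64680885 -0.06830173  0.19203248] [-0.03403892 -0.91871377 -0.3934544 ] [0.65021274 0.02356965 0.23137792] [-7.69547572 13.69527011  0.09876868]
```

Call:
jog_arm --pt "-1.2 2.2 0 7" --pt "-2.4 4.4 0 14" --pt "-3.6 6.6 0 21" --pt "-4.8 8.8 0 28" --pt "-6 11 0 35" --pt "-7.2 13 0.1 42" --pt "-7.7 13.7 0.1 42" --pt "-7.7 13.7 0.1 42"

```text
time: 17.75
eef_pos: [0.6508, 0.025, 0.2323]
ee_rot: [-2.035, -1.971, -0.421]
force: [0.4, -0.5, -1.9]
grip_width: 0.023
```

Run:
```python
from h import *
s,R=st(); print(s["eef_pos"],s["force"],R.round(4),s["joint_positions"]); print(np.degrees(np.arccos(-R[2,2])))
tf=FOC-R@LOC; print(tf,shift(tf))
a=snap("scene","sc9",(0,0,320,240),2.5); b=snap("top","tp9",(280,80,560,290),2.8)
for n,s in (("s",a),("t",b)):
  hsv=cv2.cvtColor(s["frame"],cv2.COLOR_RGB2HSV)
```

```text
[0.65077668 0.02501181 0.2322548 ] [ 0.35207852 -0.47907283 -1.87420554] [[ 0.0287  0.9995  0.0164]
 [ 0.9189 -0.0328  0.3932]
 [ 0.3935  0.0038 -0.9193]] [-0.13391108  0.35080463  0.4434392   1.70278588  0.40262867  1.46090773]
23.17287002985255
[ 0.64623679 -0.06828199  0.19203693] [-10.16814724  -0.16282528   0.02188559]
```

View pics/sc9.png

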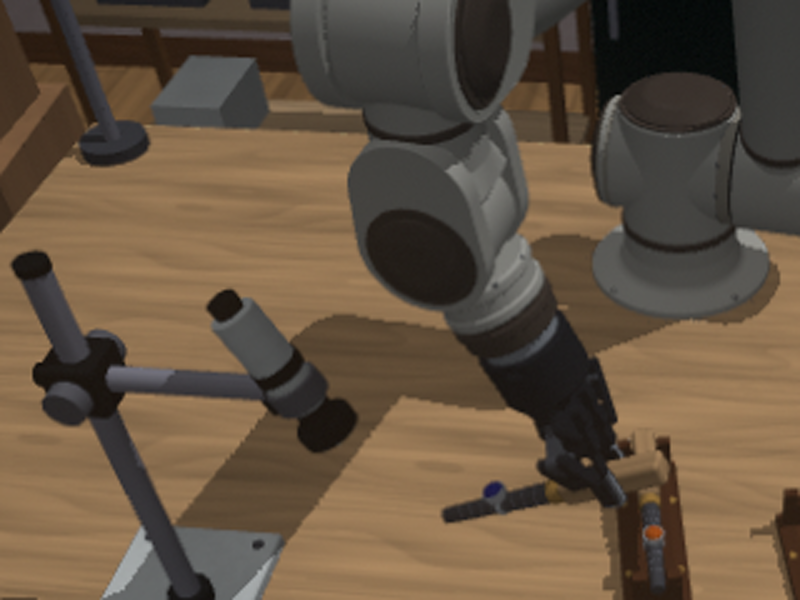

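View pics/tp9.png

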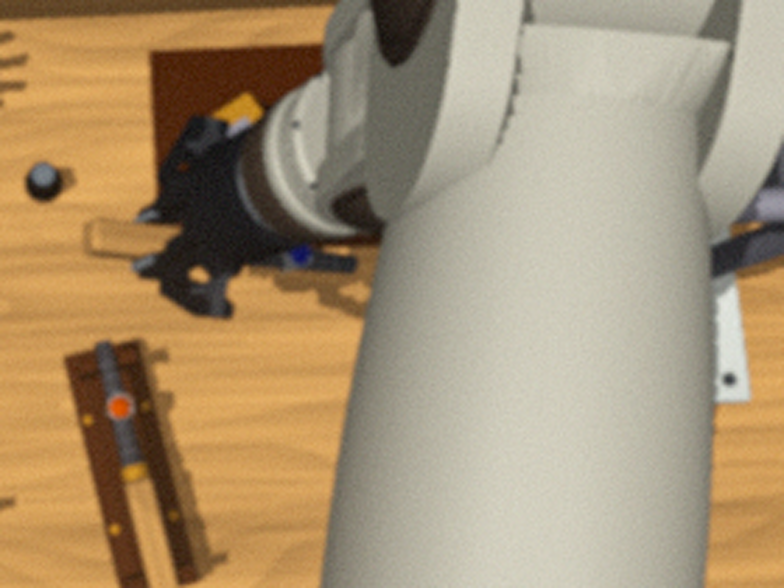

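Run:
```python
from h import *
s,R=st(); p=s["eef_pos"]; a=load("sc9"); b=load("tp9")
# stick frame in tool: x=-tx, y=ty? z=-tz ; origin at LOC-(-.05..)
def P(x,z): return p+R@np.array([LOC[0]-(x-.05),0,LOC[2]-(z-.022)])
for n,x,z in (("tip",.11,0),("stone",.05,.022),("collarfront",0,0),("rear top",-.11,.012)):
    print(n,P(x,z).round(4),(proj(a,P(x,z))*2.5).round(1),((proj(b,P(x,z))-[280,80])*2.8).round(1))
piv=p-.28*R[:,2]; d=piv+.045*np.array([.99,-.13,0]); print("disc",d,(proj(a,d)*2.5).round(0))
save(a,"sc9z",(160,150,290,220),6)
s2=a
im=cv2.imread("pics/sc9z.png")
for x,z in ((.11,0),(.05,.022),(0,0),(-.12+.01,.012)):
    q=(proj(a,P(x,z))-[160,150])*6; cv2.circle(im,tuple(int(v) for v in q),3,(0,255,0),-1)
cv2.imwrite("pics/sc9m.png",im)
```

```text
tip [ 0.6443 -0.137   0.1801] [445.3 513.1] [351.3 264.4]
stone [ 0.6458 -0.0905  0.2239] [489.2 483.9] [302.  251.1]
collarfront [ 0.6477 -0.0359  0.2234] [550.7 490.4] [225.1 251.5]
rear top [0.6508 0.0604 0.2777] [658.9 455.7] [ 92.5 233.2]
disc [ 0.68969115 -0.09171161  0.48967729] [424. 260.]
```

View pics/sc9m.png

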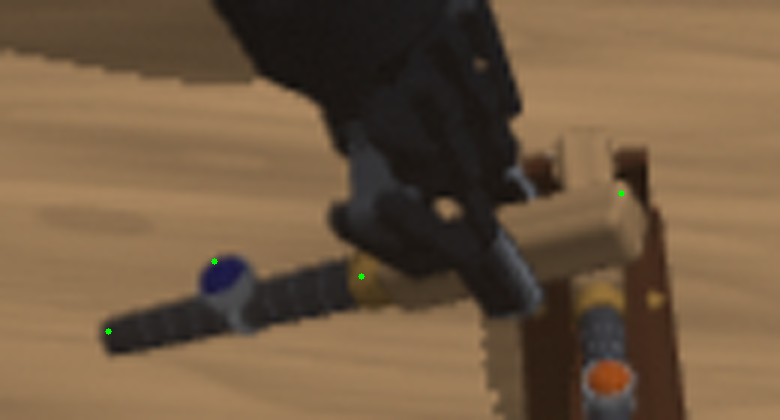

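```bash
cat >> h.py <<'E'
def blue(s,c,r=15):
    hsv=cv2.cvtColor(s["frame"],cv2.COLOR_RGB2HSV)
    m=((hsv[...,0]>112)&(hsv[...,0]<132)&(hsv[...,1]>110)).astype(np.uint8)
    k=np.zeros_like(m);cv2.circle(k,(int(c[0]),int(c[1])),r,1,-1);m&=k
    ys,xs=np.nonzero(m);return xs.mean(),ys.mean(),len(xs),xs.min(),xs.max(),ys.min(),ys.max()
def dome(s,p,R):  # predicted silhouette centre of dome cap for stone
    pts=[]
    for ph,rr in ((0,9.5),(1.5,9),(3,7.5),(4,5),(4.8,2),(5,0)):
        for t in np.linspace(0,2*np.pi,24): pts.append(p+R@(LOC+np.array([rr*np.cos(t),rr*np.sin(t),5-ph])*1e-3))
    h=cv2.convexHull(np.array([proj(s,X) for X in pts],np.float32)); M=cv2.moments(h); return M["m10"]/M["m00"],M["m01"]/M["m00"],M["m00"]
E
python3 - <<'E'
from h import *
s,R=st(); p=s["eef_pos"]
for n in("sc9","tp9"):
    a=load(n);d=dome(a,p,R);print(n,np.round(d,2),np.round(blue(a,d),2))
E
```

```text
sc9 [196.68 194.92  36.88] [196.32 195.55  22.   194.   199.   193.   198.  ]
tp9 [386.47 170.18  58.43] [386.97 170.35  37.   384.   390.   167.   174.  ]
```

Call:
jog_arm --pt "-2 0 0 0" --pt "-4 -0.1 0 0" --pt "-5.5 -0.1 0 0" --pt "-7 -0.1 0 0" --pt "-7 -0.1 0 0"

```text
time: 18.35
eef_pos: [0.6461, -0.0417, 0.2039]
ee_rot: [-2.038, -1.967, -0.42]
force: [-0.6, -0.5, -0.7]
grip_width: 0.0229
```

Run:
```python
from h import *
s,R=st(); print(s["eef_pos"],s["force"],R[:,2]); 
tf=FOC-R@LOC; print(tf,shift(tf))
a=snap("scene","sc10",(0,0,320,240),2.5)
```

```text
[ 0.64607932 -0.04173622  0.20391318] [-0.55701016 -0.53696446 -0.74221787] [ 0.01601704  0.39301487 -0.91939261]
[ 0.64660685 -0.06829325  0.19201771] [-2.90632981  0.14569411  0.05077496]
```

View pics/sc10.png

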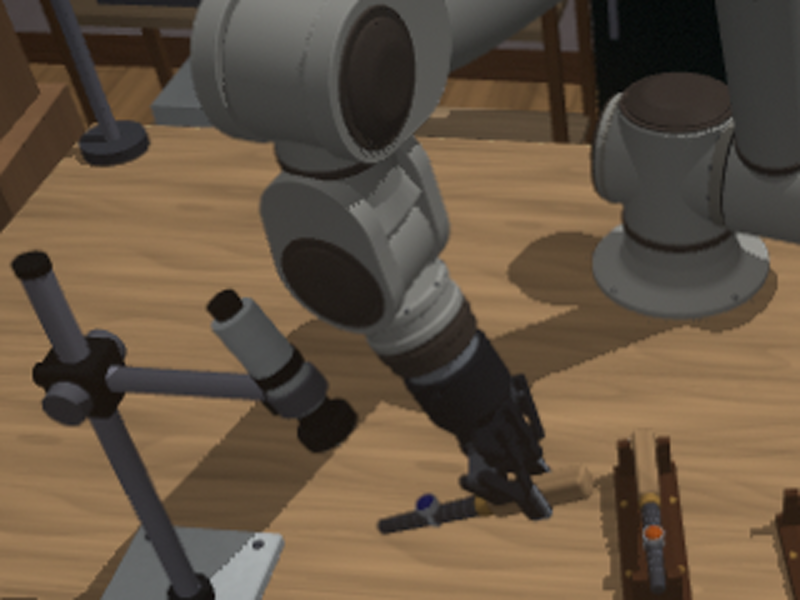

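Call:
jog_arm --pt "-0.8 0.1 0 0" --pt "-1.6 0.1 0 0" --pt "-2.3 0.1 0 0" --pt "-2.9 0.1 0.1 0" --pt "-2.9 0.1 0.1 0" --pt "-2.9 0.1 0.1 0"

```text
time: 19.0
eef_pos: [0.6464, -0.0672, 0.192]
ee_rot: [-2.038, -1.967, -0.42]
force: [0.6, 0.7, -2.3]
grip_width: 0.0226
```

Run:
```python
from h import *
s,R=st(); p=s["eef_pos"]; print(p,s["force"],R[:,2],s["grip_width"]); 
tf=FOC-R@LOC; print(shift(tf))
a=snap("scene","sc11",(40,60,240,210),4);b=snap("top","tp11",(280,80,560,290),2.8)
d=dome(a,p,R);print(d,blue(a,d))
```

```text
[ 0.64637844 -0.06719079  0.19201797] [ 0.55419054  0.72008339 -2.34506702] [ 0.01621734  0.39346324 -0.9191973 ] 0.022589019894784148
[-0.09869562  0.02559111 -0.04837058]
(159.69993986756845, 203.34011698926648, 33.55093151750043) (np.float64(159.35), np.float64(203.35), 20, np.int64(157), np.int64(162), np.int64(201), np.int64(206))
```

View pics/sc11.png

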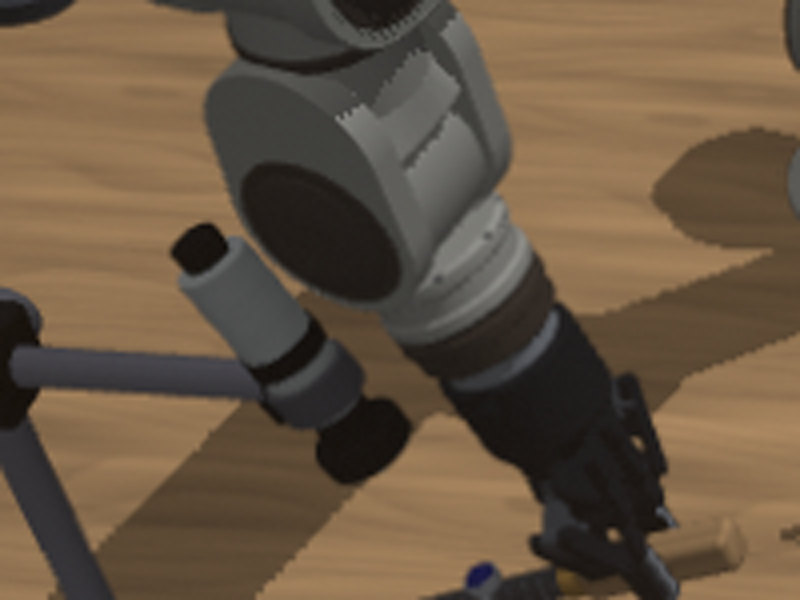

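View pics/tp11.png

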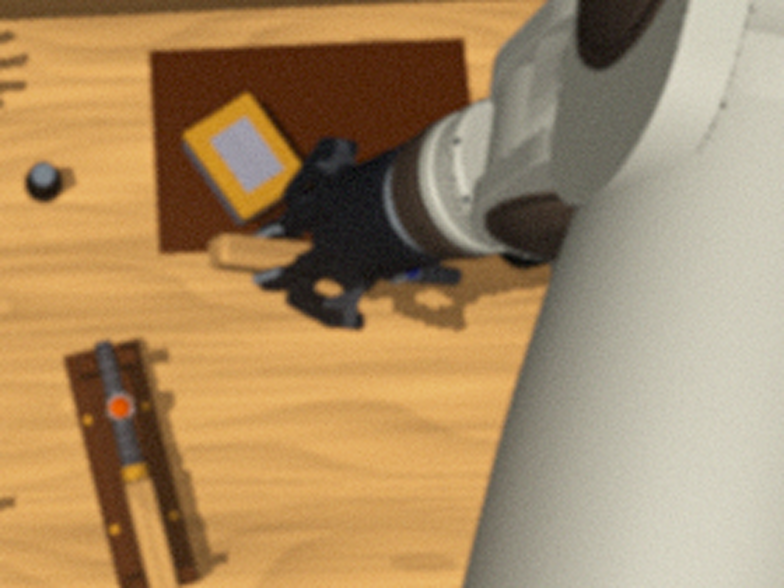

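Run:
```python
from fit import *
s,R=st(); p=s["eef_pos"]; dz=-R[:,2]
P=FOC+.1*np.array([0,-.4,.9165])
P=np.array([.6429,-.223,.2752]); d=np.array([.002,-.4025,.9154])
n=load("sc11")
out=[]
for cam,(x0,y0,x1,y1),k in((n,(60,100,180,220),5),(b,(440,110,560,230),5)):
    im=cv2.resize(np.ascontiguousarray(cam["frame"][y0:y1,x0:x1,::-1]),None,fx=k,fy=k,interpolation=cv2.INTER_CUBIC)
    for C,r,c in((P,.026,(0,255,0)),(P+.011*d,.026,(0,255,255)),(P+.05*d,.02,(255,0,255)),(P+.15*d,.02,(255,0,255))):
        q=np.array([(proj(cam,X)-[x0,y0]+.5)*k for X in circ(C,d,r)]).astype(int); cv2.polylines(im,[q],True,c,1)
    for t in (-.1,0): 
        q=((proj(cam,P+t*d)-[x0,y0]+.5)*k).astype(int); cv2.circle(im,tuple(int(v) for v in q),3,(0,0,255),-1)
    q=((proj(cam,p+R@LOC)-[x0,y0]+.5)*k).astype(int); cv2.circle(im,tuple(int(v) for v in q),3,(0,255,255),-1)
    out.append(im)
h=np.hstack(out); cv2.imwrite("pics/ov.png",cv2.resize(h,(800,400)))
S=p+R@LOC; v=P-S; print("dist",np.linalg.norm(v),"off-axis mm",1e3*np.linalg.norm(v-(v@d)*d),"angle",np.degrees(np.arccos(dz@d)))
```

```text
dist 0.10017321606971617 off-axis mm 1.1774492008880302 angle 1.246408341294334
```

View pics/ov.png

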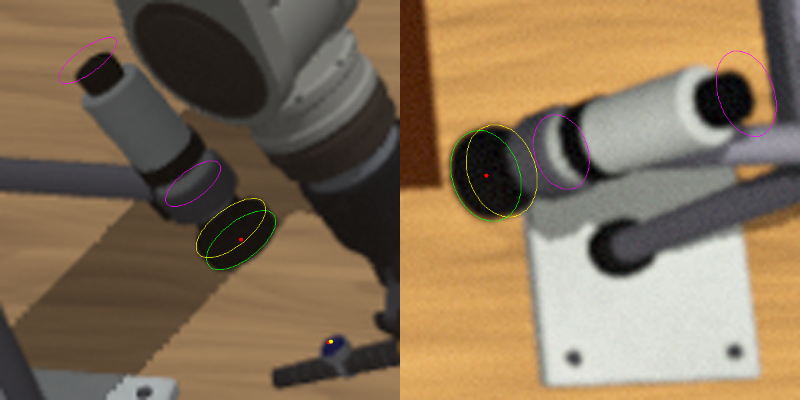

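Call:
jog_arm --pt "-0.1 0 0 0" --pt "-0.1 0 0 0" --pt "-0.1 0 0 0" --pt "-0.1 0 0 0" --pt "-0.1 0 0 0" --pt "-0.1 0 0 0" --pt "-0.1 0 0 0" --pt "-0.1 0 0 0"

```text
time: 19.9
eef_pos: [0.6464, -0.0679, 0.1919]
ee_rot: [-2.037, -1.968, -0.421]
force: [-0.5, -0.1, -1.3]
grip_width: 0.0229
```

Run:
```python
from h import *
s,R=st(); p=s["eef_pos"]; print(p,s["force"],s["joint_velocities"].round(3),s["grip_width"])
P=np.array([.6429,-.223,.2752]); d=np.array([.002,-.4025,.9154]); v=P-(p+R@LOC)
print(np.linalg.norm(v),1e3*np.linalg.norm(v-(v@d)*d),np.degrees(np.arccos(-R[:,2]@d)))
a=snap("scene","sc12"); save(a,"sc12z",(60,100,180,220),5)
D=dome(a,p,R);print(D,blue(a,D))
g0=load("sc1")["frame"].astype(int);g=a["frame"].astype(int)
print("camera region diff",np.abs(g0-g)[118:165,85:110].mean())
```

```text
[ 0.64641713 -0.06785567  0.19189183] [-0.48812926 -0.12984857 -1.33423539] [-0.002  0.    -0.001  0.002 -0.     0.001] 0.02292662840138842
0.10019173323777873 0.3485760812370175 1.2454533827384073
(159.41082660049145, 203.3810852845075, 33.535965050337836) (np.float64(158.7058823529412), np.float64(203.52941176470588), 17, np.int64(157), np.int64(161), np.int64(202), np.int64(206))
camera region diff 14.487375886524823
```

View pics/sc12.png

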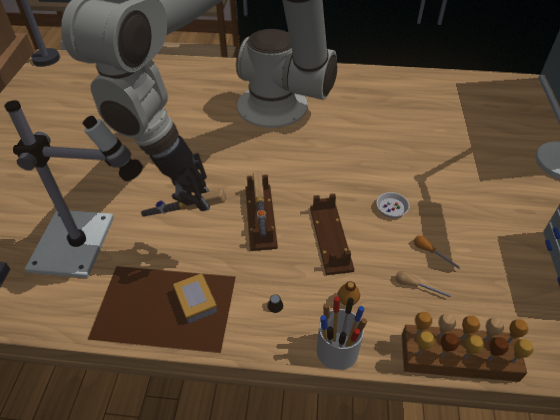

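View pics/sc12z.png

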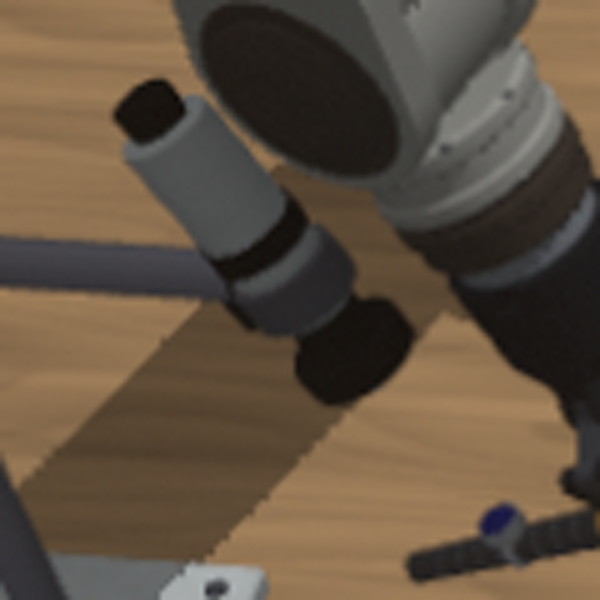

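```bash
python3 -c "
from cell import env; print(env.job_done())"
```

```text
the job is handed in; nothing more can be done
None
```

I pressed the blue stone home, lifted the stick out by its handle, and handed the job in at about 20 s. The stick was then held steady in the gripper under the inspection camera.

- **Pressing:** With shut fingers on the stone, it moved down at about 6 N. It then stopped at z = 0.076–0.077 m, where the top of a seated stone should be, and from 9 to 20 N it gave only 0.3 mm more.
- **Tilting:** Moves can only turn the tool about its own axis. I tilted it to about 23° by pushing past the arm's upper reach in clear air, to match the camera's measured lean of about 23.6°.
- **Final pose:** By my model the stone is 100.2 mm from the lens face and about 0.3 mm off the axis. It faces about 1.2° off square. The lens position comes from camera images good to about 2 mm, so treat these as good to a couple of millimetres and about 1°.
- **Stone position check:** The blue seen in the scene picture is within 0.7 px of where the arm pose puts it. The overhead camera could not check this at the end because the arm blocked its view.
- **Holding:** The arm was still, with joint speeds at or below 0.002 rad/s, and the grip was steady at 23 mm.
- **Surroundings:** In the pictures the inspection camera, the other stick and the bystanders look where they started. I confirmed that by eye. A pixel comparison over the camera tube gave a difference of 14.5 grey levels on average, which does not settle it, because the arm's shadow and body now fall in that area.

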